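Switch the tea warmer to keep warm

TASK

Turn on the tea warmer under the pot: with the fingertips resting on top of the knurled dial, turn it clockwise from off until it clicks into the next setting, keep warm (the orange mark, not on to the red one). Then press the green start button all the way in and let it come back up. Pick nothing up, and leave the teapot, cups and everything else on the table where they stand.

Things in the scene. Friction and masses are not known exactly. Their poses are not given: they have to be found in the camera images.
- dial_top (a point): Centre of the flat rubber top of the black knurled dial: 90 mm across, 18 mm thick, vertical axis, top face 71 mm above the table. Too wide to pinch: press fingertips on the top, 20 to 35 mm off centre, and drag them round. It floats on a spring, yielding up to 6 mm downward (3 N to start, then 2 N per mm), and turns just as well pressed. A white line on it points to the set mark.
- warmer: White tea warmer, fixed to the table: a flat box 340 x 220 mm, 50 mm high, with the dial, the start button and, behind the dial, a round black plate under the teapot. Origin: on the table under the dial's axis; x towards the plate, whose centre is at (185, 35) mm; the box spans x -65 to 275, y -75 to 145. The button is at (0, 98).
- dial (a joint): Dial angle in rad, growing clockwise seen from above. Detents: 0 off (black mark), 0.70 keep warm (orange mark, the middle one, straight towards the plate), 1.40 hot (red mark). Left alone it springs into the nearest; it clicks over at about 0.35 and 1.05. It takes up to about 0.1 Nm to turn. End stops at -0.15 and 1.55.
- start_top (a point): Centre of the top of the round green start button, 28 mm across, in a black base on the warmer's top beside the dial (top 72 mm above the table, 98 mm from the dial's axis, to the left as seen with the teapot behind the dial). It moves straight down 6 mm against a spring (5 N when fully in) and comes back up when released.
- start (a joint): Travel of the start button in m: 0 up, 0.006 fully in.
- teapot: White porcelain teapot with hinged lid, body 130 mm across, 128 mm high, spout and handle about 120 mm and 110 mm out from the middle, standing on the warmer's round black plate (56 mm above the table), its centre about 190 mm from the dial's axis. Origin: centre of its underside. Stays where it is.
- cup_a: White cup, 76 mm across the rim, 62 mm high, beside the warmer. Origin: centre of its underside. Stays where it is.
- cup_b: The matching second cup, same size, same origin. Stays where it is.
- caddy: Bamboo tea caddy with flip-top lid, 92 x 92 mm, 113 mm high. Origin: centre of its underside. Stays where it is.
- trivet: Aluminium slatted trivet, 130 x 120 mm, 12 mm high, lying flat. Origin: centre of its underside. Stays where it is.
- spoon: Tea scoop with wooden handle and steel bowl, 130 mm long, lying beside the warmer. Origin: under the middle of its length. Stays where it is.
Mind the look-alikes: they are no part of the job. There is more than one size of the teapot; the one meant has the size given above.

How it is judged:
By the outcome, as a careful person would: the job done as asked, in the order asked, and still so for the second after the job is handed in, with the robot touching nothing.
It also fails if it takes over 40 s, if anything falls off the work surface, if the arm or the gripper's body presses on something with over 40 N, if the wrist force passes 120 N, or if a joint passes its speed limit or range.

ROBOT

A 6-joint arm with a two-finger parallel gripper is mounted at the origin on the work surface. World frame = base frame: x ahead of the robot, y to its left, z up, the work surface at z = 0. Lengths are in mm, angles in degrees, forces in N, time in s.
With the tool pointing down it reaches from about 350 to 850 mm from the base axis. Payload 8.1 kg.
Tool frame: the origin (TCP) lies midway between the tips of the shut fingers; the grasp point (between the pads) lies hold_point_z behind it (hold_point_z is the distance from the TCP to the grasp point, in mm); z points along the fingers, x is the direction in which the jaws open and shut, and the axes are right-handed (so a half turn about z gives the same grasp; the last joint's range is limited). The gripper opens to 85 mm and grips with 20 to 120 N. Pads are 22 mm wide; open, the fingers measure 114 mm over their backs; the gripper's body (76 mm by 85 mm) begins 54 mm behind the grasp point. The pads swing forward as they close: fully open they stand 13 mm farther back than shut.
Start: joints at [69.591, 7.471, 85.268, -0, 87.261, -4.893], TCP at [160.479, 578.145, 231.292] pointing down, gripper open.
Joint ranges: [-169.43, 169.43], [-51.17, 129.36], [1.28, 143.12], [-76.62, 256.62], [0, 156.53], [-152.29, 152.29]. Speed limits (degrees/s): [136.94, 136.94, 159.86, 180, 180, 180].

INTERFACE

Orientations are given as [roll, pitch, yaw] about the fixed x, y, z axes, in that order (R = Rz(yaw) Ry(pitch) Rx(roll)).
In Python, from bench import * gives the robot as it stands.
- The arm moves only by the shell command python3 -m pendant 'ROWS' [OPENING] [FORCE]. ROWS is JSON, a list that holds one entry, the list of rows, each a list of 4 numbers: the shift along the tool's x, y, z normalised to -1 to 1, where 1 is 0.02 m, then the turn about the tool's z normalised to -1 to 1, where 1 is 0.08 rad. A call has exactly 10 rows; each row shifts and turns the pose as measured when the row begins, along the tool's axes as they then stand; what a row does not reach is not made up. A row lasts 1/12 s, in which the tool goes at most 41.7 mm and 7.16 degrees, less where a joint would pass 70% of its speed; a pose out of reach is approached as far as the arm can. A call with a number of a shift or a turn outside -1 to 1 is refused whole. A call with a gripper value outside its range is refused whole. OPENING is the gripper's target within -1 to 1 (fully open at 1, half-way at 0, shut at -1), set as the call begins (- or left out, the last holds). The fingers move at their own pace and stop on an object; FORCE is the grip in N (left out, the last holds). Time passes only in rows, so rows that do not move let the fingers close, or fill a call up. It gives the time, the measured TCP pose, the force and the opening at its end, in the units of the state.
- sense(): the state, without advancing time (a new reading comes with each control period).
- snapshot(name): name is "side" or "top" or "wrist"; returns the picture (400x640x3 uint8, red, green, blue); there is no depth.
- calibration(name): a dict with "mtx" (3x3 intrinsics, pixels), "world_to_cam" (4x4, takes a point from world to camera coordinates); the wrist camera has in their place "hand_eye" (4x4, takes a point from camera to tool coordinates, whose origin is the TCP and whose axes are the tool frame's). Camera axes: x right, y down, z forward; pixel columns grow to the right and rows downward; lengths in mm; the calibration is good to about 2 mm. A picture is of the moment at which its call begins: read the wrist's pose just before it. calibration takes no time and is no camera call.
- hand_in(): hands the job in, once; it reports no verdict.
The state is a dict: "time": time; "joint_pos": joint angles; "qd": joint speeds; "joint_efforts": joint torques, N m; "tool_pos": TCP position; "tcp_rot": TCP orientation; "ft_force": force on the tool from outside, world axes, zero at the start; "wrist_torque": the same for the moment, N m; "finger_gap": finger opening in mm.
Only numpy, scipy, OpenCV 4.12 (cv2) and the standard library are available. Lean on these libraries where they do the work, as an engineer would, in place of code of your own. Each camera call takes 0.05 s, during which the arm holds its last target.

## Working session

There is one attempt and no reset: what is moved stays moved. The work goes in short steps, Python scripts to look and compute and a shell command to move; the robot and the scene stay as the last step left them, time stands still between calls to the robot, and variables do not carry over. Pictures are saved under pics/ and viewed, and the job is handed in when it is done.

```bash
mkdir -p pics; ls; python3 - <<'E'
from bench import *
import cv2
s=sense();print(s)
for n in("top","side","wrist"):
    cv2.imwrite(f"pics/{n}0.png",cv2.cvtColor(snapshot(n),cv2.COLOR_RGB2BGR)); print(calibration(n))
E
```

```text
pics
{'time': 0.0, 'joint_pos': array([ 6.95930992e+01,  7.51391569e+00,  8.53302216e+01,  6.89217208e-04,
        8.72600336e+01, -4.89221486e+00]), 'qd': array([-0.06160119,  0.05192796, -0.02230169,  0.00305934, -0.0465109 ,
       -0.00256201]), 'joint_efforts': array([-3.49306843e-03, -5.69388449e+01, -5.00554776e+01, -4.63259057e-04,
        1.47710089e-02, -5.01028126e-05]), 'tool_pos': array([160.26638035, 577.63449793, 230.24781592]), 'tcp_rot': array([-1.79990430e+02,  1.03732651e-01,  7.44852892e+01]), 'ft_force': array([-0.04502924, -0.08298021, -0.32820861]), 'wrist_torque': array([-0.02080754, -0.03823995,  0.00627404]), 'finger_gap': 85.16245568743591}
{'mtx': array([[420.71154678,   0.        , 319.00145972],
       [  0.        , 420.71154678, 205.60549968],
       [  0.        ,   0.        ,   1.        ]]), 'world_to_cam': array([[ 2.43950610e-02, -9.99675697e-01, -7.30630523e-03,
        -3.24966157e+01],
       [-9.98665500e-01, -2.40363240e-02, -4.57107741e-02,
         5.94063710e+02],
       [ 4.55203332e-02,  8.41167209e-03, -9.98927997e-01,
         1.34202
[... 434 characters left out ...]
37311e+02],
       [ 3.24156623e-01, -6.33521908e-01, -7.02547135e-01,
         7.97947750e+02],
       [ 0.00000000e+00,  0.00000000e+00,  0.00000000e+00,
         1.00000000e+00]])}
{'mtx': array([[303.65231441,   0.        , 319.24357921],
       [  0.        , 303.65231441, 202.80519362],
       [  0.        ,   0.        ,   1.        ]]), 'hand_eye': array([[ 9.99998637e-01,  1.55931570e-03, -5.43217419e-04,
         5.00809566e-01],
       [-1.36386898e-03,  9.65444396e-01,  2.60605559e-01,
        -6.55492846e+01],
       [ 9.30812552e-04, -2.60604463e-01,  9.65445207e-01,
        -1.42767397e+02],
       [ 0.00000000e+00,  0.00000000e+00,  0.00000000e+00,
         1.00000000e+00]])}
```

View pics/top0.png

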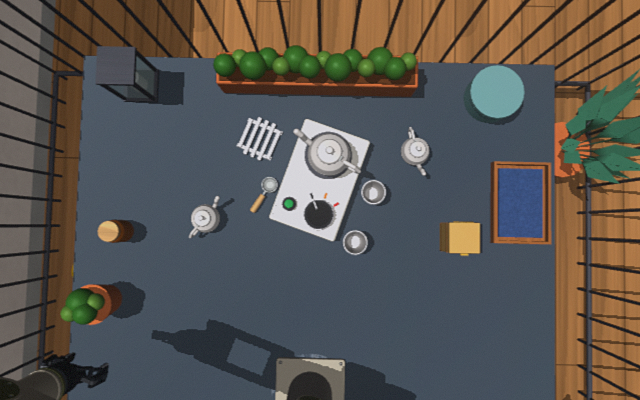

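View pics/side0.png

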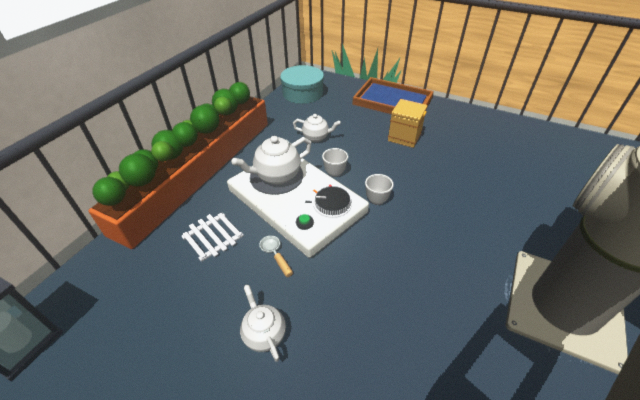

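View pics/wrist0.png

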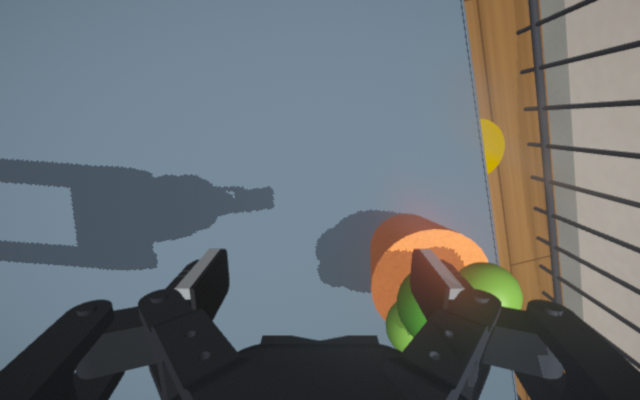

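```bash
cat > h.py <<'E'
import numpy as np,cv2
from bench import *
def ray(n,u,v,z,s=None):
    c=calibration(n);K=c['mtx']
    if n=='wrist':
        from scipy.spatial.transform import Rotation as R
        T=np.eye(4);T[:3,:3]=R.from_euler('xyz',s['tcp_rot'],degrees=True).as_matrix();T[:3,3]=s['tool_pos'];M=T@c['hand_eye']
    else: M=np.linalg.inv(c['world_to_cam'])
    d=M[:3,:3]@np.linalg.solve(K,[u,v,1.]);o=M[:3,3]
    return o+d*(z-o[2])/d[2]
E
python3 - <<'E'
from h import *
for n,b in(("top",(255,175,350,250)),("side",(280,165,380,240))):
    im=cv2.imread(f"pics/{n}0.png");x0,y0,x1,y1=b;h=cv2.cvtColor(im,cv2.COLOR_BGR2HSV)
    sub=im[y0:y1,x0:x1]; cv2.imwrite(f"pics/{n}0c.png",cv2.resize(sub,None,fx=6,fy=6,interpolation=cv2.INTER_CUBIC))
    hs=h[y0:y1,x0:x1]
    g=((hs[...,0]>40)&(hs[...,0]<85)&(hs[...,1]>120)&(hs[...,2]>60)).astype(np.uint8)
    y,x=np.nonzero(g);print(n,'green',len(x),x.mean()+x0,y.mean()+y0,ray(n,x.mean()+x0,y.mean()+y0,72))
    k=(hs[...,2]<60).astype(np.uint8)
    for c in cv2.findContours(k,cv2.RETR_EXTERNAL,cv2.CHAIN_APPROX_NONE)[0]:
        if cv2.contourArea(c)>60:
            e=cv2.fitEllipse(c);print('dark',cv2.contourArea(c),e[0][0]+x0,e[0][1]+y0,e[1:],ray(n,e[0][0]+x0,e[0][1]+y0,71))
E
```

```text
top green 64 288.390625 203.109375 [597.443509    76.01400956  72.        ]
dark 483.0 318.4490852355957 214.71456909179688 ((24.858537673950195, 25.902559280395508), 58.210914611816406) [563.91902054 -17.56181711  71.        ]
side green 77 303.8051948051948 218.72727272727272 [597.62087533  83.09508137  72.        ]
```

```bash
ls -la pics
```

```text
total 1580
drwxr-xr-x 2 agent agent   4096 Dec  6 08:35 .
drwxr-xr-x 3 agent agent   4096 Dec  6 08:35 ..
-rw-r--r-- 1 agent agent 426550 Dec  6 08:35 side0.png
-rw-r--r-- 1 agent agent 234733 Dec  6 08:35 side0c.png
-rw-r--r-- 1 agent agent 422800 Dec  6 08:34 top0.png
-rw-r--r-- 1 agent agent 249726 Dec  6 08:35 top0c.png
-rw-r--r-- 1 agent agent 265140 Dec  6 08:35 wrist0.png
```

View pics/top0c.png

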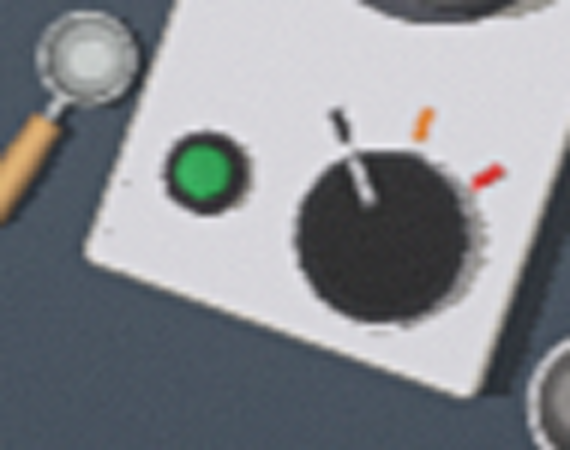

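View pics/side0c.png

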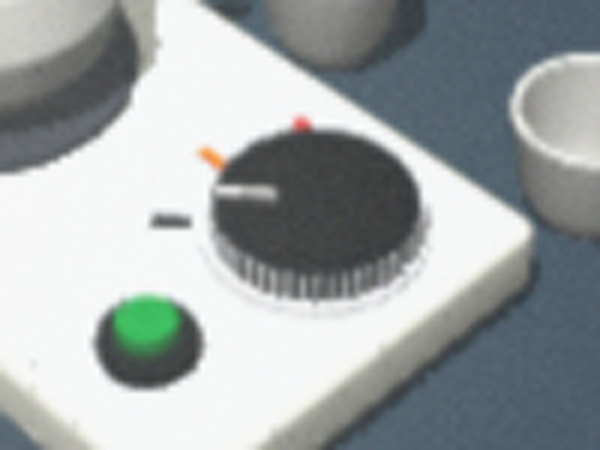

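```bash
python3 - <<'E'
from h import *
print('side dial',ray('side',332.7,198.7,71),'side btn',ray('side',304.3,217.7,72))
# markers top
for nm,u,v,z in(('orange',424,124,50),('black',340,125,50),('red',488,177,50)):
    print(nm,ray('top',255+u/6,175+v/6,z))
for nm,u,v,z in(('orange',211,158,50),('black',170,221,50)):
    print(nm,'side',ray('side',280+u/6,165+v/6,z))
print('spoutR',ray('top',359,172,140),'handleL',ray('top',295,131,150),'knob',ray('top',330,152,180))
print('plant',ray('top',82,305,100),ray('top',82,305,150), 'small pot',ray('top',204,217,90))
E
```

```text
side dial [565.46496256 -10.69860699  71.        ] side btn [598.17101508  79.63081136  72.        ]
orange [624.72645183 -38.54956862  50.        ]
black [623.15276289   5.36338184  50.        ]
red [597.78668904 -72.62741898  50.        ]
orange side [628.80059114 -34.1834903   50.        ]
black side [626.29928689   8.90335162  50.        ]
spoutR [ 690.25051642 -133.89925028  140.        ] handleL [804.92391837  56.19282547 150.        ] knob [740.28240646 -47.02185526 180.        ]
plant [275.64475197 683.7625297  100.        ] [285.79580488 655.62615826 150.        ] small pot [548.08192217 330.16905815  90.        ]
```

```bash
python3 -m pendant '[[[0,0,-1,0],[0,0,-1,0],[0,0,-1,0],[-0.5,0.5,-1,0],[-0.85,1,-0.5,0],[-0.85,1,0,0],[-0.85,1,0,0],[-0.85,1,0,0],[-0.85,1,0,0],[-0.85,1,0,0]]]' 0
```

```text
time: 0.98
tool_pos: [254.9, 431.1, 319.7]
tcp_rot: [-179.9, 0.6, 74.9]
ft_force: [1.3, 0.3, -0.2]
finger_gap: 42.8
```

```bash
python3 -m pendant '[[[-0.85,1,0,0],[-0.85,1,0,0],[-0.85,1,0,0],[-0.85,1,0,0],[-0.85,1,0,0],[-0.85,1,0,0],[-0.85,1,0,0],[-0.85,1,0,0],[-0.85,1,0,0],[-0.85,1,0,0]]]' 0
```

```text
time: 1.82
tool_pos: [408.0, 202.5, 319.1]
tcp_rot: [-179.8, 0.7, 75.0]
ft_force: [0.9, 0.1, 0.4]
finger_gap: 42.7
```

```bash
python3 -m pendant '[[[-0.85,1,0,0],[-0.85,1,0,0],[-0.85,1,0.5,0],[-0.85,1,0.5,0],[-0.85,1,0.5,0],[-0.85,1,0.5,0],[-0.85,1,0.5,0],[-0.85,1,0.5,0],[-0.85,1,0.5,0],[0,0,0,0]]]' 0
python3 - <<'E'
from h import *
s=sense();print(s['tool_pos'],s['tcp_rot'],s['finger_gap'])
cv2.imwrite("pics/w1.png",cv2.cvtColor(snapshot("wrist"),cv2.COLOR_RGB2BGR))
import pickle;pickle.dump(s,open('w1.pkl','wb'))
E
```

```text
time: 2.65
tool_pos: [547.7, -7.8, 245.8]
tcp_rot: [-179.8, 0.7, 74.8]
ft_force: [0.0, 0.4, -1.0]
finger_gap: 42.8
[547.67559829  -7.78708298 245.76950992] [-179.7942662     0.73628361   74.80663711] 42.82871089550258
```

View pics/w1.png

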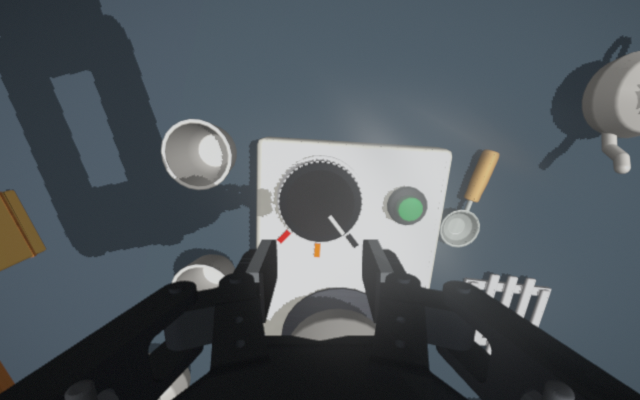

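```bash
python3 - <<'E'
from h import *
import pickle
s=pickle.load(open('w1.pkl','rb'));im=cv2.imread('pics/w1.png');h=cv2.cvtColor(im,cv2.COLOR_BGR2HSV)
g=((h[...,0]>45)&(h[...,0]<85)&(h[...,1]>100)).astype(np.uint8);g[:170]=0;g[240:]=0;g[:,:385]=0;g[:,435:]=0
c=max(cv2.findContours(g,0,1)[0],key=cv2.contourArea);e=cv2.fitEllipse(c);print(e,ray('wrist',*e[0],72,s))
k=(h[...,2]<55).astype(np.uint8)*255;k[:150]=0;k[241:]=0;k[:,:272]=0;k[:,370:]=0
c=max(cv2.findContours(k,0,1)[0],key=cv2.contourArea);c=cv2.convexHull(c);e=cv2.fitEllipse(c);print(e,ray('wrist',*e[0],71,s))
cv2.ellipse(im,e,(0,0,255),1);cv2.imwrite('pics/w1b.png',cv2.resize(im[130:260,240:460],None,fx=3.5,fy=3.5))
E
```

```text
Traceback (most recent call last):
ValueError: max() iterable argument is empty
```

```bash
python3 - <<'E'
from h import *
import pickle
s=pickle.load(open('w1.pkl','rb'));im=cv2.imread('pics/w1.png');h=cv2.cvtColor(im,cv2.COLOR_BGR2HSV)
print(h[210,405:416:3],h[200,310])
b=h[185:235,385:435]
g=((b[...,0]>45)&(b[...,0]<88)&(b[...,1]>70)&(b[...,2]>60)).astype(np.uint8)
c=max(cv2.findContours(g,0,1)[0],key=cv2.contourArea);e=cv2.fitEllipse(c);p=(e[0][0]+385,e[0][1]+185);print(p,e[1],ray('wrist',*p,72,s))
k=(h[...,2]<55).astype(np.uint8)*255;k[:150]=0;k[241:]=0;k[:,:272]=0;k[:,370:]=0
c=max(cv2.findContours(k,0,1)[0],key=cv2.contourArea);c=cv2.convexHull(c);e=cv2.fitEllipse(c);print(e,ray('wrist',*e[0],71,s))
cv2.ellipse(im,e,(0,0,255),1);cv2.imwrite('pics/w1b.png',cv2.resize(im[130:260,240:460],None,fx=3.5,fy=3.5))
E
```

```text
[[ 68  89 177]
 [ 68  86 178]
 [ 68  85 179]
 [ 68  85 178]] [135   7  73]
(410.12454414367676, 208.83524131774902) (21.052377700805664, 23.270748138427734) [597.53587869  78.47447556  72.        ]Traceback (most recent call last):
  File "<stdin>", line 9, in <module>
ValueError: max() iterable argument is empty
```

```bash
python3 - <<'E'
from h import *
import pickle
s=pickle.load(open('w1.pkl','rb'));im=cv2.imread('pics/w1.png');h=cv2.cvtColor(im,cv2.COLOR_BGR2HSV)
k=(h[...,2]<90).astype(np.uint8)*255;k[:150]=0;k[241:]=0;k[:,:276]=0;k[:,370:]=0
k=cv2.morphologyEx(k,cv2.MORPH_OPEN,np.ones((5,5),np.uint8))
c=max(cv2.findContours(k,0,1)[0],key=cv2.contourArea);c=cv2.convexHull(c);e=cv2.fitEllipse(c);print(e,ray('wrist',*e[0],71,s))
cv2.ellipse(im,e,(0,0,255),1);cv2.imwrite('pics/w1b.png',cv2.resize(im[130:260,240:460],None,fx=3.5,fy=3.5))
E
```

```text
((319.3522033691406, 201.71676635742188), (77.47877502441406, 79.88823699951172), 100.35536193847656) [564.86879362 -14.33509507  71.        ]
```

View pics/w1b.png

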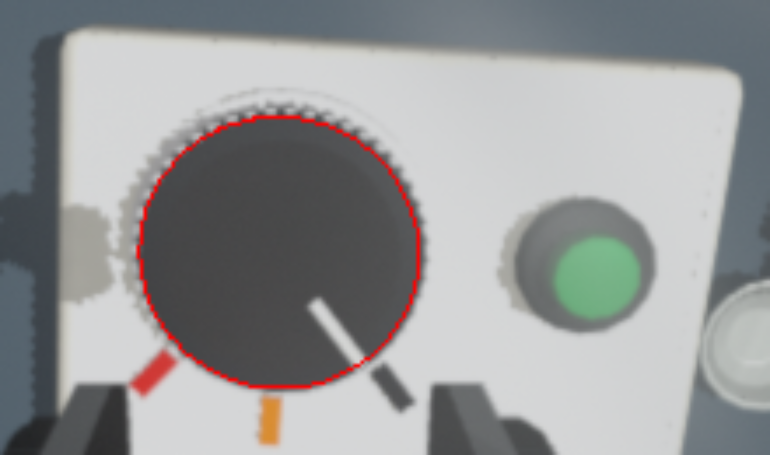

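```bash
python3 -m pendant '[[[-0.09,0.92,0.5,0],[0,0,1,0],[0,0,1,0],[0,0,1,0],[0,0,1,0],[0,0,1,0],[0,0,1,0],[0,0,0.5,0],[0,0,0,0],[0,0,0,0]]]' 0
python3 - <<'E'
from h import *
s=sense();print(s['tool_pos'],s['tcp_rot'],s['finger_gap'],s['ft_force'],s['wrist_torque'])
E
```

```text
time: 3.53
tool_pos: [563.9, -8.4, 105.5]
tcp_rot: [-180.0, 0.5, 75.0]
ft_force: [0.5, 0.2, 0.6]
finger_gap: 42.8
[563.88632254  -8.39078549 105.48801125] [-179.95170884    0.47221218   74.95662479] 42.75688585419974 [0.46088353 0.24596188 0.55303255] [ 0.02439724  0.00224192 -0.04351257]
```

```bash
python3 -m pendant '[[[-0.28,0.13,0.4,0],[0,0,0.4,0],[0,0,0.3,0],[0,0,0,0],[0,0,0.1,0],[0,0,0.1,0],[0,0,0.1,0],[0,0,0.1,0],[0,0,0,0],[0,0,0,0]]]' 0
python3 - <<'E'
from h import *
s=sense();print(s['tool_pos'],s['tcp_rot'],s['finger_gap'],s['ft_force'],s['wrist_torque'])
E
```

```text
time: 4.37
tool_pos: [568.9, -15.4, 78.7]
tcp_rot: [179.6, 0.4, 75.0]
ft_force: [0.4, -0.3, -0.1]
finger_gap: 42.5
[568.87882579 -15.41974255  78.65488368] [179.55599046   0.38814125  74.961602  ] 42.48468134288033 [ 0.42483185 -0.25573715 -0.14379116] [-0.05441545  0.02251137 -0.01678898]
```

```bash
python3 -m pendant '[[[0,-0.2,0,0],[0,0,0.1,0],[0,0,0.1,0],[0,0,0.1,0],[0,0,0.1,0],[0,0,0.1,0],[0,0,0,0],[0,0,0,0],[0,0,0,0],[0,0,0,0]]]' 0
python3 - <<'E'
from h import *
s=sense();print(s['tool_pos'],s['tcp_rot'],s['finger_gap'],s['ft_force'],s['wrist_torque'])
E
```

```text
time: 5.2
tool_pos: [565.8, -14.3, 69.3]
tcp_rot: [179.4, 0.4, 75.0]
ft_force: [-0.5, 0.2, 0.4]
finger_gap: 42.9
[565.79638503 -14.27055748  69.3440686 ] [179.41636716   0.35527303  74.9702373 ] 42.94001071726094 [-0.52610662  0.23544127  0.39916702] [0.04506532 0.11498367 0.04514874]
```

```bash
python3 -m pendant '[[[0,0,0.1,0],[0,0,0.1,0],[0,0,0.1,0],[0,0,0,0],[0,0,0,0],[0,0,0,0],[0,0,0,0],[0,0,0,0],[0,0,0,0],[0,0,0,0]]]' 0
python3 - <<'E'
from h import *
s=sense();print(s['tool_pos'],s['tcp_rot'],s['finger_gap'],s['ft_force'],s['wrist_torque'])
E
```

```text
time: 6.03
tool_pos: [566.2, -14.3, 68.0]
tcp_rot: [179.4, 0.4, 75.0]
ft_force: [-2.7, -0.2, 5.7]
finger_gap: 42.5
[566.16837416 -14.25093112  68.02210916] [179.40654518   0.35934872  74.98905997] 42.5097520463766 [-2.72943841 -0.22772142  5.69497757] [0.12689135 0.36842343 0.04572631]
```

```bash
python3 -m pendant '[[[0,0,0.1,0],[0,0,0.1,0],[0,0,0.1,0],[0,0,0.05,0],[0,0,0.05,0.2],[0,0,0.05,0.4],[0,0,0.05,0.6],[0,0,0.05,0.6],[0,0,0.05,0.6],[0,0,0.05,0.6]]]' 0
python3 - <<'E'
from h import *
s=sense();print(s['tool_pos'],s['tcp_rot'],s['finger_gap'],s['ft_force'],s['wrist_torque'])
E
```

```text
time: 6.87
tool_pos: [566.6, -14.2, 64.1]
tcp_rot: [179.3, 0.2, 60.8]
ft_force: [-5.7, 0.2, 13.2]
finger_gap: 42.6
[566.64245446 -14.21601161  64.0501961 ] [179.33924525   0.23215856  60.81010107] 42.618940957061135 [-5.70794675  0.19807642 13.18945154] [0.1733158  1.17978158 0.04737289]
```

```bash
python3 -m pendant '[[[0,0,0,0.6],[0,0,0.02,0.6],[0,0,0,0.6],[0,0,0.02,0.6],[0,0,0,0.6],[0,0,0.02,0.6],[0,0,0,0.6],[0,0,0,0.4],[0,0,0,0],[0,0,0,0]]]' 0
python3 - <<'E'
from h import *
s=sense();print(s['tool_pos'],s['tcp_rot'],s['finger_gap'],s['ft_force'],s['wrist_torque'])
for n in("wrist","top","side"):
    cv2.imwrite(f"pics/{n}2.png",cv2.cvtColor(snapshot(n),cv2.COLOR_RGB2BGR))
a=cv2.imread('pics/side2.png')[140:250,260:400]
cv2.imwrite('pics/side2c.png',cv2.resize(a,None,fx=5,fy=5))
E
```

```text
time: 7.7
tool_pos: [566.8, -14.2, 68.3]
tcp_rot: [179.3, -0.0, 38.4]
ft_force: [-2.3, 0.6, 4.0]
finger_gap: 42.4
[566.81693496 -14.16079391  68.31101112] [ 1.79275955e+02 -3.01286714e-02  3.84133723e+01] 42.424730271988345 [-2.31780384  0.56021144  3.99759647] [ 0.09983523  0.39451124 -0.00967795]
```

View pics/wrist2.png

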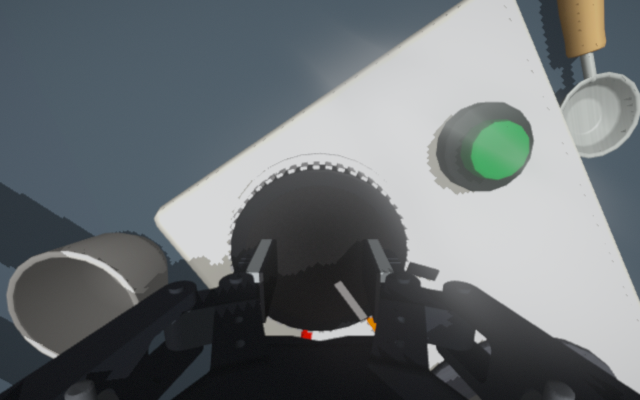

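View pics/side2c.png

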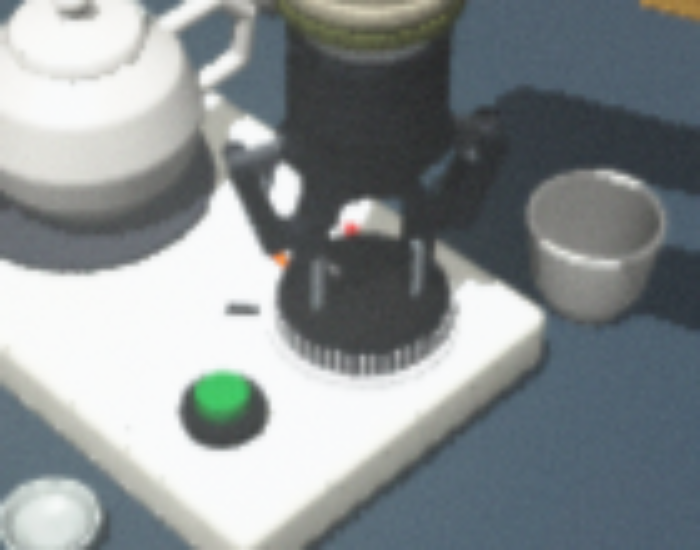

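The white line (px ~350,300 in the wrist view) now points at the orange mark (372,323). I'll lift off, shut the fingers and move to the button.

```bash
python3 -m pendant '[[[0,0,-0.2,0],[0,0,-0.6,0],[0,0,-1,0],[0,0,-1,0],[0,0,-1,0],[0,0,-0.5,0],[0,0,0,0],[0,0,0,0],[0,0,0,0],[0,0,0,0]]]' 0
python3 - <<'E'
from h import *
s=sense();print(s['tool_pos'],s['tcp_rot'],s['finger_gap'],s['ft_force'])
a=cv2.cvtColor(snapshot("wrist"),cv2.COLOR_RGB2BGR);cv2.imwrite("pics/wrist3.png",a)
b=(64.,0)
from scipy.spatial.transform import Rotation as R
T=R.from_euler('xyz',s['tcp_rot'],degrees=True).as_matrix()
print((T.T@(np.array([597.5,78.5,110])-s['tool_pos']))/20)
E
```

```text
time: 8.68
tool_pos: [564.0, -13.3, 156.9]
tcp_rot: [179.4, 0.2, 38.5]
ft_force: [-0.6, 0.0, -0.7]
finger_gap: 42.8
[564.04891866 -13.32435447 156.89068194] [1.79438491e+02 1.56901536e-01 3.84704180e+01] 42.812842968898075 [-0.61436654  0.04079554 -0.68762302]
[ 4.17214132 -2.57682812  2.30797554]
```

View pics/wrist3.png

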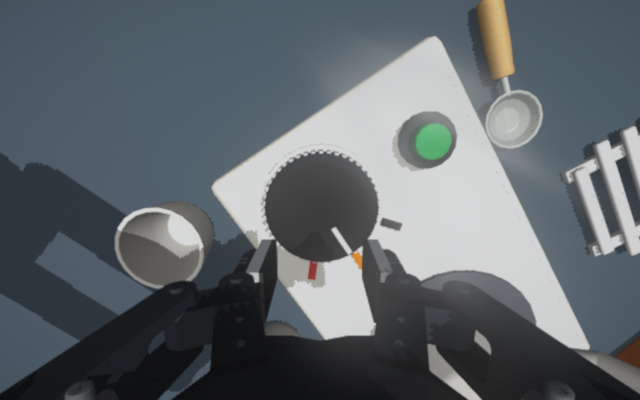

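Released, the dial's line (340,240) points at orange (358,260). Next is the button.

```bash
python3 -m pendant '[[[0.8,-0.5,0,0],[0.8,-0.5,0,0],[0.8,-0.5,0,0],[0.8,-0.5,0,0],[0.8,-0.5,0.3,0],[0,0,0.8,0],[0,0,0.8,0],[0,0,0,0],[0,0,0,0],[0,0,0,0]]]' -1
python3 - <<'E'
from h import *
s=sense();print(s['tool_pos'],s['tcp_rot'],s['finger_gap'],s['ft_force'])
cv2.imwrite("pics/wrist4.png",cv2.cvtColor(snapshot("wrist"),cv2.COLOR_RGB2BGR))
from scipy.spatial.transform import Rotation as R
T=R.from_euler('xyz',s['tcp_rot'],degrees=True).as_matrix()
print((T.T@(np.array([597.5,78.5,80])-s['tool_pos']))/20)
E
```

```text
time: 9.57
tool_pos: [590.2, 78.8, 105.2]
tcp_rot: [-179.9, 1.0, 38.4]
ft_force: [0.1, 0.2, -0.8]
finger_gap: 0.1
[590.23180495  78.81084683 105.16842923] [-179.9454449     0.98048264   38.38791079] 0.05043930167922695 [ 0.10069466  0.17471844 -0.79077625]
[0.29669153 0.23904699 1.25330103]
```

View pics/wrist4.png

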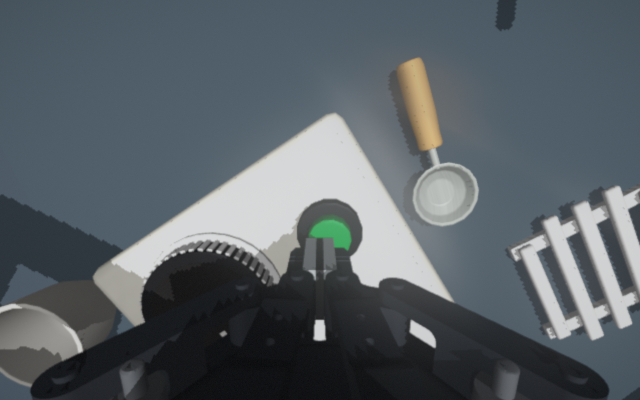

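```bash
python3 -m pendant '[[[0.3,0.2,0.3,0],[0,0,0.3,0],[0,0,0.3,0],[0,0,0.2,0],[0,0,0,0],[0,0,0,0],[0,0,0,0],[0,0,0,0],[0,0,0,0],[0,0,0,0]]]' -1
python3 - <<'E'
from h import *
s=sense();print(s['tool_pos'],s['tcp_rot'],s['finger_gap'],s['ft_force'])
from scipy.spatial.transform import Rotation as R
T=R.from_euler('xyz',s['tcp_rot'],degrees=True).as_matrix()
print((T.T@(np.array([597.5,78.5,73])-s['tool_pos']))/20)
E
```

```text
time: 10.45
tool_pos: [600.2, 77.9, 84.5]
tcp_rot: [179.9, 0.7, 38.3]
ft_force: [0.1, -0.7, -0.1]
finger_gap: 0.0
[600.17900387  77.87982751  84.51723095] [179.86390768   0.73156869  38.26562627] 0.021359606100415738 [ 0.0590999  -0.74386207 -0.11309721]
[-0.07860727 -0.10867281  0.57665573]
```

```bash
python3 -m pendant '[[[-0.08,-0.1,0.2,0],[0,0,0.2,0],[0,0,0.1,0],[0,0,0.1,0],[0,0,0.1,0],[0,0,0.1,0],[0,0,0.1,0],[0,0,0,0],[0,0,0,0],[0,0,0,0]]]' -1
python3 - <<'E'
from h import *
s=sense();print(s['tool_pos'],s['tcp_rot'],s['ft_force'])
E
```

```text
time: 11.28
tool_pos: [598.1, 78.6, 66.8]
tcp_rot: [179.8, 0.6, 38.3]
ft_force: [-2.7, 0.1, 5.2]
finger_gap: -0.1
[598.09516781  78.56463591  66.80401303] [179.79979887   0.63343869  38.27540279] [-2.67877434  0.13116711  5.19914009]
```

```bash
python3 -m pendant '[[[0,0,0.1,0],[0,0,0.1,0],[0,0,0.1,0],[0,0,0.1,0],[0,0,0.1,0],[0,0,0.1,0],[0,0,0.1,0],[0,0,0.1,0],[0,0,0.1,0],[0,0,0.1,0]]]' -1
python3 - <<'E'
from h import *
s=sense();print(s['tool_pos'],s['tcp_rot'],s['ft_force'])
a=cv2.cvtColor(snapshot("side"),cv2.COLOR_RGB2BGR)[160:260,260:380];cv2.imwrite("pics/side5.png",cv2.resize(a,None,fx=5,fy=5))
E
```

```text
time: 12.12
tool_pos: [598.4, 78.6, 65.8]
tcp_rot: [179.8, 0.7, 38.3]
ft_force: [-11.2, 0.6, 18.0]
finger_gap: 0.3
[598.44226713  78.63818317  65.84689464] [179.75283701   0.65787871  38.32916583] [-11.23511657   0.5556692   18.03860371]
```

View pics/side5.png

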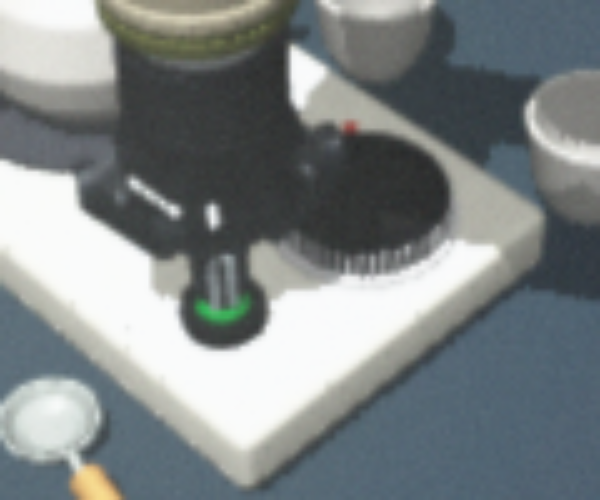

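At 18 N and z = 65.8 the button has bottomed out. I'll lift clear and check.

```bash
python3 -m pendant '[[[0,0,-0.2,0],[0,0,-0.5,0],[0,0,-1,0],[0,0,-1,0],[0,0,-1,0],[0,0,-1,0],[0,0,-1,0],[0,0,-1,0],[0,0,-0.5,0],[0,0,0,0]]]' -1
python3 -m pendant '[[[-0.4,-0.8,0,0],[-0.4,-0.8,0,0],[-0.4,-0.8,0,0],[-0.4,-0.8,0,0],[-0.4,-0.8,0,0],[0,-0.5,0,0],[0,0,0,0],[0,0,0,0],[0,0,0,0],[0,0,0,0]]]' -1
python3 - <<'E'
from h import *
s=sense();print(s['tool_pos'],s['tcp_rot'],s['ft_force'])
w=cv2.cvtColor(snapshot("wrist"),cv2.COLOR_RGB2BGR)
a=cv2.cvtColor(snapshot("side"),cv2.COLOR_RGB2BGR);t=cv2.cvtColor(snapshot("top"),cv2.COLOR_RGB2BGR)
cv2.imwrite("pics/f_w.png",w);cv2.imwrite("pics/f_t.png",t);cv2.imwrite("pics/f_s.png",cv2.resize(a[120:260,220:400],None,fx=4,fy=4))
E
```

```text
time: 13.0
tool_pos: [598.3, 80.0, 216.4]
tcp_rot: [179.8, 0.8, 38.3]
ft_force: [0.6, 0.3, 0.6]
finger_gap: 0.2
time: 13.83
tool_pos: [507.0, 126.3, 207.8]
tcp_rot: [180.0, 1.1, 38.2]
ft_force: [-0.0, 0.7, -0.4]
finger_gap: -0.3
[507.03776859 126.2760043  207.78209365] [179.97785945   1.10651378  38.24515626] [-0.01507356  0.67458713 -0.43454001]
```

View pics/f_w.png

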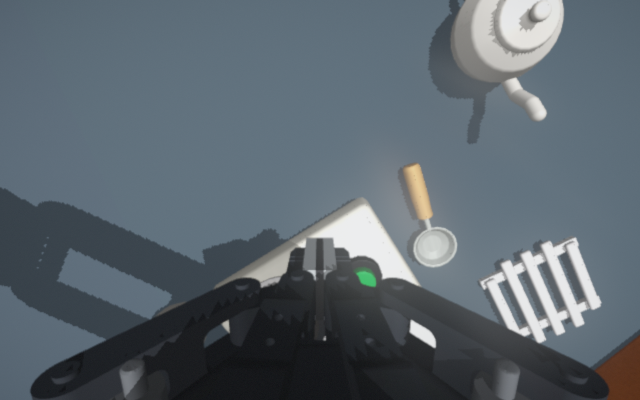

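View pics/f_s.png

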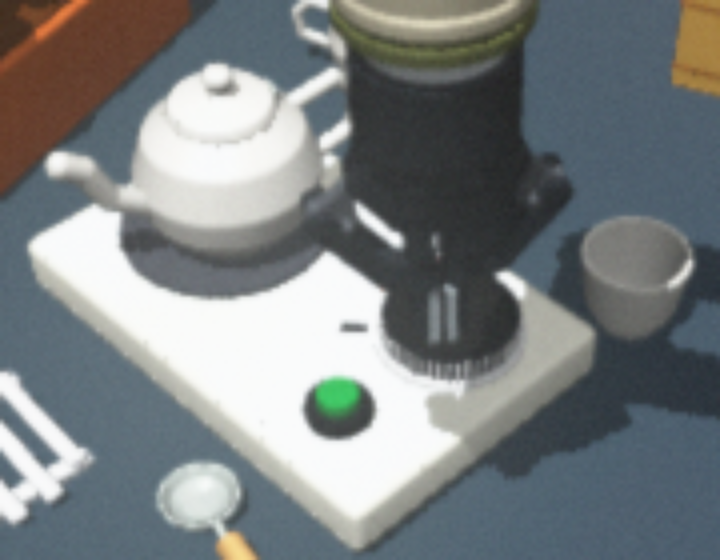

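View pics/f_t.png

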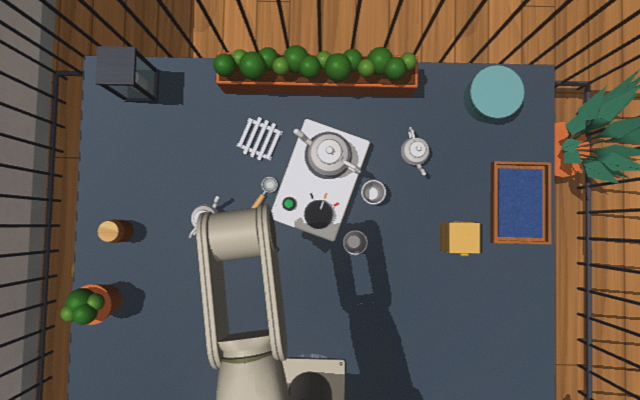

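```bash
python3 -c "
import cv2
a=cv2.imread('pics/f_t.png')[175:250,255:350];cv2.imwrite('pics/f_tc.png',cv2.resize(a,None,fx=6,fy=6,interpolation=2))"
```

```text
(no output)
```

View pics/f_tc.png

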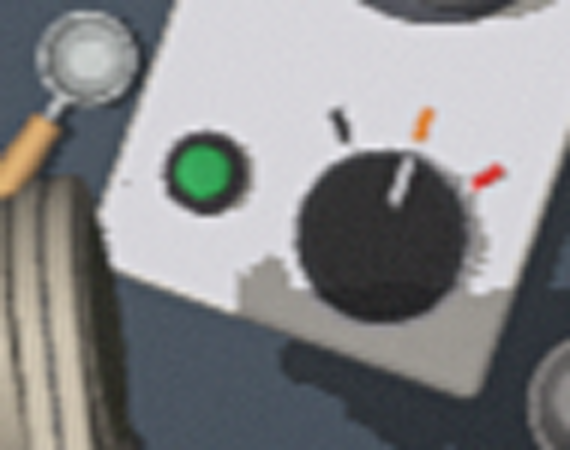

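The dial line (400,180) points at the orange mark (424,124), and the green button is back up. The arm is clear of everything.

```bash
python3 -c "
from bench import *
print(hand_in())"
```

```text
the job is handed in; nothing more can be done
None
```

The tea warmer is set to keep warm and the start button has been pressed. I handed the job in at about 14 s, well inside the 40 s limit.

- **Dial:** I rested two fingertips on top, pressing with up to about 13 N, and turned it about 36° clockwise. After I lifted off, the wrist and top views both showed the white line on the orange mark.
- **Button:** I pressed it with the shut fingers until it stopped, at about 6 mm travel and 18 N. The side and top pictures afterwards showed it back up.
- **Everything else:** In the last top picture the teapot, cups, caddy, trivet and spoon look unmoved; I compared them by eye only. The arm was clear, with the wrist force reading near zero.

The views of the button disagreed by a few millimetres, so I aimed by the closer wrist picture. No check failed.

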